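Seat the twist lid of the honey pot

ROBOT

A 6-joint arm with a two-finger parallel gripper is mounted at the origin on the work surface. World frame = base frame: x ahead of the robot, y to its left, z up, the work surface at z = 0. Lengths are in mm, angles in rad, forces in N, time in s.
With the tool pointing down it reaches from about 275 to 1000 mm from the base axis. Payload 8.4 kg.
Tool frame: the origin (TCP) lies midway between the tips of the shut fingers; the grasp point (between the pads) lies 19 mm behind it; y points along the fingers, z is the direction in which the jaws open and shut, and the axes are right-handed (so a half turn about y gives the same grasp; the last joint's range is limited). The gripper opens to 85 mm and grips with 20 to 120 N. Pads are 22 mm wide; open, the fingers measure 114 mm over their backs; the gripper's body (76 mm by 85 mm) begins 54 mm behind the grasp point. The pads swing forward as they close: fully open they stand 13 mm farther back than shut.
Start: joints at [1.285, 0.353, 1.633, -0, 1.155, -0.002], TCP at [175.002, 600.002, 231.281] pointing down, gripper open.
Joint ranges: [-2.63, 2.63], [-0.92, 2.1], [0.06, 2.66], [-1.3, 4.44], [0, 2.69], [-3.02, 3.02]. Speed limits (rad/s): [2.22, 2.22, 2.79, 3.14, 3.14, 3.14].

INTERFACE

Orientations are given as [roll, pitch, yaw] about the fixed x, y, z axes, in that order (R = Rz(yaw) Ry(pitch) Rx(roll)).
In Python, from rig import r gives the robot as it stands. The module is installed in compiled form; this text tells all that it offers.
- The arm moves only by the tool apply_moves, never from a script. Its argument "plan" is text: rows parted by semicolons, each of 7 numbers parted by spaces: the shift along the tool's x, y, z in cm, then the turn, a rotation vector about the tool's x, y, z in degrees, then the closure, from 0 (fully open) to 1 (shut). A call has 1 to 20 rows; each row shifts and turns the pose as measured when the row begins, along the tool's axes as they then stand; what a row does not reach is not made up. A row lasts 1/10 s, in which the tool goes at most 50 mm and 8.59 degrees, less where a joint would pass 70% of its speed; a pose out of reach is approached as far as the arm can. A call is refused whole if a number of a shift passes 5 or a number of a turn 8.59, either way. A call with a gripper value outside its range is refused whole. The fingers move at their own pace and stop on an object; "squeeze" is the grip in N (left out, the last holds). Time passes only in rows, so rows that do not move let the fingers close. It gives the time, the measured TCP pose, the force and the opening at its end, in the units of the state.
- r.sense(): the state, without advancing time (a new reading comes with each control period).
- r.grab_frame(name): name is "side" or "top" or "wrist"; returns the picture (384x512x3 uint8, blue, green, red); there is no depth.
- r.get_calibration(name): a dict with "vertical_fov" (degrees; the focal length in pixels is half the picture's height over the tangent of half this angle, whatever the lens; pixels are square), "cx", "cy" (the principal point, pixels), "R" (3x3) and "t" (3): a world point X has camera coordinates R X + t; the wrist camera has in their place "hand_eye" (4x4, takes a point from camera to tool coordinates, whose origin is the TCP and whose axes are the tool frame's). Camera axes: x right, y down, z forward; pixel columns grow to the right and rows downward; lengths in mm; the calibration is good to about 2 mm. A picture is of the moment at which its call begins: read the wrist's pose just before it. get_calibration takes no time and is no camera call.
- r.sign_off(): hands the job in, once; it reports no verdict.
The state is a dict: "clock": time; "qpos": joint angles; "qvel": joint speeds; "joint_efforts": joint torques, N m; "eef_pos": TCP position; "tcp_rot": TCP orientation; "contact_force": force on the tool from outside, world axes, zero at the start; "wrist_torque": the same for the moment, N m; "opening": opening from 0.0 (shut) to 1.0 (fully open).
Only numpy, scipy, OpenCV 4.12 (cv2) and the standard library are available. Lean on these libraries where they do the work, as an engineer would, in place of code of your own. Each camera call takes 0.05 s, during which the arm holds its last target. There are 200 camera calls.

TASK

The wooden lid of the amber glass honey pot is only resting on top of its thread. Holding it by the fin, turn it back (anticlockwise from above) until it drops into the thread, then screw it forward (clockwise) until it is fully home, and let go. Do not disturb the green jam jar, whose lid is already shut, or the white teacup.

Things in the scene. Friction and masses are not known exactly. Their poses are not given: they have to be found in the camera images.
- lid_grip (a point): Wooden honey lid, 0.1 kg: pale disc 82 mm wide, 8 thick, with an upright dark fin 46 mm long, 14 thick, 42 tall. Point: on the lid's axis, mid-fin, 21 mm below the fin's top, 22 above the disc's top, 30 above its underside. x along the fin, y across it, z up; same after a half turn. Below: a boss (3 mm side play in the pot) and 2 lugs in line with the fin. Fin starts 35-56 deg clockwise of blue.
- honey_pot: Amber glass pot, 90 mm wide, rim 90 mm up, in a round white stand 128 mm wide, all fixed. Origin: on its axis at the counter; z up, x to one of 2 opposite blue marks on the stand; 2 red marks are 62 deg clockwise of blue. lid_grip starts 134 mm up. Fin at blue (+-12 deg; stop 16 past): lid sinks 11 mm if let go or lowered. Turning clockwise then sinks it 3 mm more, to 120, and stops at red.
- jam_center (a point): Bystander: loose jam jar of green glass with a white lid and white fin of the same form, lid already shut; 84 mm across, 134 mm high over the fin, 0.5 kg. The point is on its axis 65 mm above the counter.
- cup_center (a point): Bystander: white porcelain teacup, 84 mm across the rim, 62 mm high, with one handle. The point is on its axis 31 mm above the counter.

How it is judged (in metres and radians):
On the way:
1. the lid has been turned back to the blue marks (within 20 degrees) and has dropped into the thread (z of lid_grip in the frame of honey_pot below 0.127 m and angle between the x axis of lid_grip and the x axis of honey_pot, either way round below 0.35 rad and horizontal distance between lid_grip and honey_pot below 0.01 m), for 0.1 s.
At the end, for the whole second after the job is handed in: The lid lies level (5 degrees) and down on the rim of the honey pot (within 2.5 mm), screwed forward so that its fin is within 11 degrees of the red marks, and is let go (z of lid_grip in the frame of honey_pot between 0.117 and 0.1225 m and angle between the x axis of lid_grip and the x axis of honey_pot, either way round above 0.89 rad and horizontal distance between lid_grip and honey_pot below 0.01 m and angle between lid_grip's own z axis and vertical below 0.09 rad); the robot touches nothing.
It fails at once if the jam jar is shifted by more than 20 mm or tipped (distance of jam_center from where it was at the start of the episode above 0.02 m or angle between jam_center's own z axis and vertical above 0.3 rad).
It fails at once if the teacup is shifted by more than 20 mm or tipped (distance of cup_center from where it was at the start of the episode above 0.02 m or angle between cup_center's own z axis and vertical above 0.3 rad).
It also fails if it takes over 37 s, if anything falls off the work surface, if the arm or the gripper's body presses on something with over 40 N, if the wrist force passes 120 N, or if a joint passes its speed limit or range.

## Working session

There is one attempt and no reset: what is moved stays moved. The work goes in short steps, Python scripts to look and compute and a tool call to move; the robot and the scene stay as the last step left them, time stands still between calls to the robot, and variables do not carry over. Pictures are saved under pics/ and viewed, about 8 in all and at most 12, crops included, and the job is handed in when it is done.

Besides the shell and the picture viewer there is one more tool, called after ">>>" by a JSON object that holds its "fn" and its "kwargs", one argument or row to a line. apply_moves: Moves the arm, as the interface text tells. Its arguments: {"type":"object","properties":{"plan":{"type":"string"},"squeeze":{"type":"number"}},"required":["plan"]}

```bash
mkdir -p pics
python3 - <<'E'
from rig import r
import cv2,numpy as np
s=r.sense(); print(s)
np.set_printoptions(precision=4,suppress=True)
ims=[]
for n in("side","top","wrist"):
    f=r.grab_frame(n); cv2.imwrite(f"pics/{n}0.png",f); print(n,r.get_calibration(n)); ims.append(f)
cv2.imwrite("pics/st.png",np.vstack([cv2.resize(np.hstack(ims[:2]),(800,300)),cv2.resize(np.hstack([ims[2],ims[2]*0]),(800,300))]))
E
```

```text
{'clock': 0.0, 'qpos': array([ 1.28459769e+00,  3.53642913e-01,  1.63417217e+00, -2.31082742e-05,
        1.15519303e+00, -2.41110585e-03]), 'qvel': array([-0.00044005, -0.00118277,  0.00138596, -0.00076785,  0.00101031,
        0.00265237]), 'joint_efforts': array([-4.84862321e-04, -6.05258846e+01, -3.42057216e+01, -1.04616915e-04,
        9.53285722e-03,  5.04703394e-06]), 'eef_pos': array([174.86959782, 599.52119264, 230.54867934]), 'tcp_rot': array([-1.57221183e+00, -1.77150312e-05, -2.83778173e-01]), 'contact_force': array([-0.3159982 ,  0.61647351,  0.54310359]), 'wrist_torque': array([-0.00480825,  0.01872658,  0.00888765]), 'opening': 1.003596767519554}
side {'vertical_fov': 54.715517665014445, 'cx': 258.2352312720284, 'cy': 192.40509367419187, 'R': array([[-0.8998, -0.4359,  0.0214],
       [-0.3129,  0.6101, -0.7279],
       [ 0.3042, -0.6616, -0.6854]]), 't': array([571.2764, 285.8552, 592.0831])}
top {'vertical_fov': 49.18029940854552, 'cx': 256.9919128168284, 'cy': 191.273299051547, 'R': array([[-0.0084, -0.9996, -0.026 ],
       [-0.9987,  0.0097, -0.05  ],
       [ 0.0502,  0.0255, -0.9984]]), 't': array([ 22.8034, 642.6376, 736.903 ])}
wrist {'vertical_fov': 70.90589188935252, 'cx': 256.24670626567604, 'cy': 190.9712442912653, 'hand_eye': array([[   0.0001,    0.954 ,    0.2999,  -76.6471],
       [   0.0001,   -0.2999,    0.954 , -142.3141],
       [   1.    ,   -0.0001,   -0.0002,   -0.7678],
       [   0.    ,    0.    ,    0.    ,    1.    ]])}
```

View pics/top0.png

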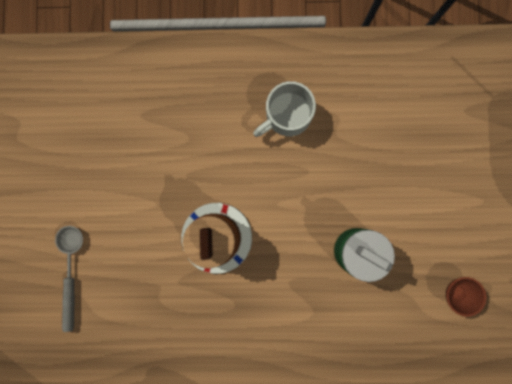

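View pics/st.png

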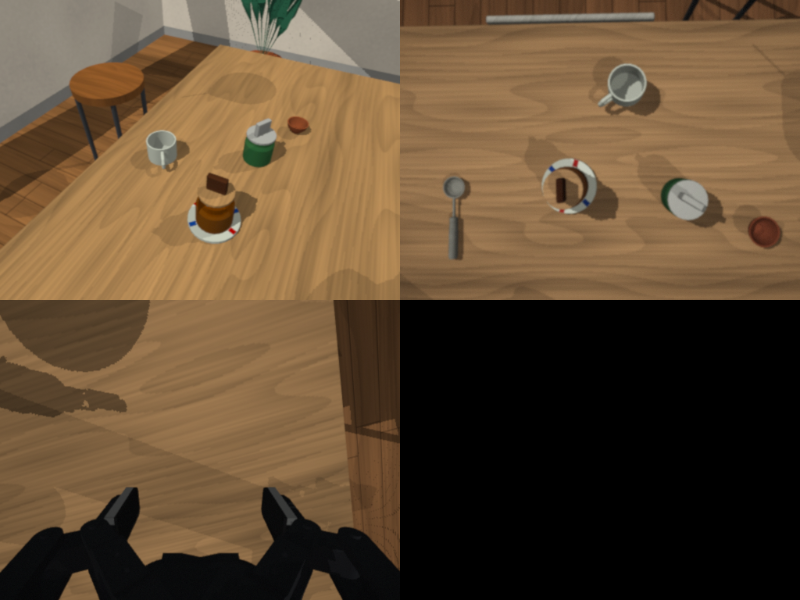

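```bash
cat > h.py <<'E'
import cv2,numpy as np
from rig import r
from scipy.spatial.transform import Rotation as Ro
np.set_printoptions(precision=2,suppress=True)
def K(c): return 192/np.tan(np.radians(c["vertical_fov"])/2)
def cam(n,s=None):
    c=r.get_calibration(n)
    if n!="wrist": return c,c["R"],c["t"]
    T=np.eye(4);T[:3,:3]=Ro.from_euler("xyz",s["tcp_rot"]).as_matrix();T[:3,3]=s["eef_pos"]
    M=np.linalg.inv(T@c["hand_eye"]);return c,M[:3,:3],M[:3,3]
def ray(n,uv,s=None):
    c,R,t=cam(n,s);f=K(c)
    d=R.T@np.array([(uv[0]-c["cx"])/f,(uv[1]-c["cy"])/f,1]);return -R.T@t,d/np.linalg.norm(d)
def plane(n,uv,z,s=None):
    o,d=ray(n,uv,s);return o+d*(z-o[2])/d[2]
def tri(l):
    A=0;b=0;e=[]
    for o,d in l: P=np.eye(3)-np.outer(d,d);A=A+P;b=b+P@o
    x=np.linalg.solve(A,b);return x,[np.linalg.norm((np.eye(3)-np.outer(d,d))@(x-o)) for o,d in l]
def proj(n,X,s=None):
    c,R,t=cam(n,s);p=R@X+t;f=K(c);return np.array([f*p[0]/p[2]+c["cx"],f*p[1]/p[2]+c["cy"]])
def blobs(m,amin=8):
    n,l,st,ce=cv2.connectedComponentsWithStats(m.astype(np.uint8)*255)
    return [(ce[i],st[i,4],st[i,:4]) for i in range(1,n) if st[i,4]>=amin],l
E
python3 - <<'E'
from h import *
for n in("top","side"):
    f=cv2.imread(f"pics/{n}0.png");h=cv2.cvtColor(f,cv2.COLOR_BGR2HSV).astype(int);H,S,V=h[...,0],h[...,1],h[...,2]
    b,l=blobs((H>100)&(H<130)&(S>120)&(V>60));print(n,"blue",[(x[0],x[1],x[2]) for x in b])
    b,l=blobs(((H<6)|(H>174))&(S>170)&(V>110));print(n,"red",[(x[0],x[1]) for x in b])
    roi=np.zeros(f.shape[:2],bool)
    if n=="top":roi[200:280,175:260]=1
    else:roi[215:300,230:320]=1
    m=roi&(S<60)&(V>110);c=np.argwhere(m)[:,::-1].astype(np.float32)
    hull=cv2.convexHull(c);print("stand ell",cv2.fitEllipse(hull))
    crop=f[185:290,165:285] if n=="top" else f[205:320,215:335]
    cv2.imwrite(f"pics/c{n}.png",cv2.resize(crop,(400,375),interpolation=cv2.INTER_NEAREST))
a,b=[cv2.imread(f"pics/c{n}.png") for n in("top","side")]
cv2.imwrite("pics/cc.png",np.hstack([a,b]))
E
```

```text
top blue [(array([193.75, 216.05]), np.int32(20), array([192, 214,   5,   5], dtype=int32)), (array([237.62, 259.03]), np.int32(29), array([235, 256,   7,   7], dtype=int32))]
top red [(array([224.42, 208.47]), np.int32(19))]
stand ell ((216.01116943359375, 237.55694580078125), (69.81243133544922, 70.94481658935547), 31.51445960998535)
side blue [(array([301.75, 269.62]), np.int32(16), array([300, 268,   5,   4], dtype=int32)), (array([246.1 , 285.94]), np.int32(31), array([243, 284,   8,   5], dtype=int32))]
side red [(array([296.7 , 295.17]), np.int32(30))]
stand ell ((273.5672912597656, 281.3179016113281), (56.5565071105957, 68.7424087524414), 97.2391128540039)
```

View pics/cc.png

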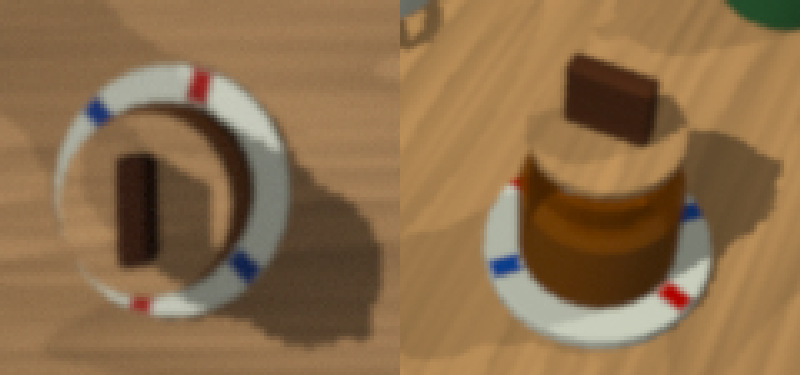

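Run:
```python
from h import *
b1=tri([ray("top",(193.75,216.05)),ray("side",(301.75,269.62))]);b2=tri([ray("top",(193.75,216.05)),ray("side",(246.1,285.94))])
b3=tri([ray("top",(237.62,259.03)),ray("side",(301.75,269.62))]);b4=tri([ray("top",(237.62,259.03)),ray("side",(246.1,285.94))])
for b in(b1,b2,b3,b4):print(b)
f=cv2.imread("pics/top0.png")
print(f[245,196:220].sum(1), f[222:266,206].sum(1))
for z in(0,5,10,15):
  p,q=plane("top",(193.75,216.05),z),plane("top",(237.62,259.03),z);rd=plane("top",(224.42,208.47),z)
  c=(p+q)/2;d=p-q;e=rd-c;print(z,"c",c,plane("top",(216.01,237.56),z),"len",np.linalg.norm(d),"blue",np.degrees(np.arctan2(d[1],d[0]))%180,"red",np.degrees(np.arctan2(e[1],e[0]))%180)
V=f.sum(2).astype(int);roi=np.zeros(V.shape,bool);roi[224:266,194:216]=1
for th in(130,150,170,190):
  b,l=blobs(roi&(V<th),50)
  if not b: continue
  pts=np.argwhere(l==1+np.argmax([x[1] for x in b]))[:,::-1].astype(np.float32);print(th,cv2.minAreaRect(pts),len(pts))
```

```text
(array([553.22, 110.16,  82.9 ]), [np.float64(47.48457880315341), np.float64(47.484578803153276)])
(array([597.88, 131.46,  10.76]), [np.float64(1.5258160565785928), np.float64(1.5258160565786092)])
(array([519.73,  52.33,  10.9 ]), [np.float64(1.9516835929689769), np.float64(1.9516835929688918)])
(array([562.56,  82.98, -21.81]), [np.float64(52.37308593756719), np.float64(52.37308593756691)])
[334 327 305 247 162 114  94  96  89 103  96  95  68  45  49  77 136 183
 215 216 223 218 222 221] [327 324 314 299 280 231 145  84  93  93  91  90  81  88  92  90  91  87
  96  97 100  98  97  96  94  99  95  97  97  91  99  99  99 103  88  96
 129 210 303 353 370 372 374 365]
0 c [559.8   93.85   0.  ] [559.61  93.1    0.  ] len 112.45660472043124 blue 45.49377890597329 red 162.7457650475072
5 c [560.09  93.23   5.  ] [559.9   92.48   5.  ] len 111.72488043931845 blue 45.49377890597328 red 162.7457650475072
10 c [560.39  92.6   10.  ] [560.2   91.86  10.  ] len 110.9931561582057 blue 45.49377890597329 red 162.7457650475072
15 c [560.68  91.97  15.  ] [560.49  91.24  15.  ] len 110.26143187709282 blue 45.49377890597333 red 162.7457650475072
130 ((206.5, 243.0), (30.0, 11.0), 90.0) 322
150 ((206.37075805664062, 243.02737426757812), (30.05855941772461, 11.945237159729004), 87.51044464111328) 343
170 ((206.23870849609375, 243.012451171875), (30.203872680664062, 12.652329444885254), 87.27368927001953) 378
190 ((206.5, 243.5), (31.0, 13.0), 90.0) 397
```

Run:
```python
from h import *
f=cv2.imread("pics/top0.png").sum(2).astype(float)
L=[];Rr=[]
for v in range(231,256):
    row=f[v];us=np.arange(194,206);i=[k for k in us if row[k]>=200>row[k+1]][0];L.append((i+(row[i]-200)/(row[i]-row[i+1]),v))
    k=[k for k in range(205,212) if row[k]>=72>row[k+1]]
    if k:Rr.append((k[0]+(row[k[0]]-72)/(row[k[0]]-row[k[0]+1]),v))
for E in(L,Rr):
    E=np.array(E);p=np.polyfit(E[:,1],E[:,0],1);print(len(E),p,np.std(E[:,0]-np.polyval(p,E[:,1])))
    a,b=[plane("top",(np.polyval(p,v),v),155) for v in(227.3,259)];d=a-b
    print(a,b,np.linalg.norm(d),np.degrees(np.arctan2(d[1],d[0])))
for uv in((204.2,243.1),):print("fin top c",plane("top",uv,155))
print("pot axis expected at z155 in top:",proj("top",np.array([560.3,92.2,155])), "side",proj("side",np.array([560.3,92.2,155])))
```

```text
25 [  0.03 192.76] 0.10822163960447106
[583.88  98.51 155.  ] [537.8   97.26 155.  ] 46.09953837274269 1.5460494172760364
25 [  0.03 199.92] 0.29094036404625173
[583.8   86.97 155.  ] [537.74  85.63 155.  ] 46.08037149064584 1.6671206150361129
fin top c [560.83  91.19 155.  ]
pot axis expected at z155 in top: [203.51 243.47] side [277.11 226.04]
```

>>> {"fn": "apply_moves", "kwargs": {
  "plan": "3.6 0 -2.7 0 0 0 0;3.6 0 -2.7 0 0 0 0;3.6 0 -2.7 0 0 0 0;3.6 0 -2.7 0 0 0 0;3.6 0 -2.7 0 0 0 0;3.6 0 -2.7 0 0 0 0;3.6 0 -2.7 0 0 0 0;3.6 0 -2.7 0 0 0 0;3.6 0 -2.7 0 0 0 0;3.6 0 -2.7 0 0 0 0;3.6 0 -2.7 0 0 0 0;0 0 0 0 0 0 0",
  "squeeze": 40
}}

```text
clock: 1.35
eef_pos: [481.4, 189.3, 228.8]
tcp_rot: [-1.572, -0.001, -0.279]
contact_force: [-0.2, 0.4, 0.2]
opening: 1.002
```

```bash
cat > go.py <<'E'
import sys
from h import *
s=r.sense();p=s["eef_pos"];R=Ro.from_euler("xyz",s["tcp_rot"])
tgt=np.array(list(map(float,sys.argv[1:4])));yaw=float(sys.argv[4])
print("t",s["clock"],"tcp",p,"rpy",np.degrees(s["tcp_rot"]),"q",s["qpos"],"F",s["contact_force"],"T",s["wrist_torque"],"op",s["opening"])
print("shift cm",R.inv().apply(tgt-p)/10)
D=Ro.from_euler("xyz",[-90,0,yaw],degrees=True)
print("turn deg",np.degrees((R.inv()*D).as_rotvec()))
E
python3 go.py 560.6 91.9 231 1.6
```

```text
t 1.35 tcp [481.39 189.31 228.8 ] rpy [-90.07  -0.04 -15.97] q [ 0.37  0.19  1.86 -0.    1.09 -0.92] F [-0.22  0.43  0.16] T [ 0.08 -0.   -0.  ] op 1.0016073715788039
shift cm [10.3  -0.2  -7.19]
turn deg [  0.08 -17.57   0.03]
```

>>> {"fn": "apply_moves", "kwargs": {
  "plan": "3.5 0 -2.4 0 0 0 0;3.4 0 -2.4 0 0 0 0;3.4 0 -2.4 0 0 0 0;0 0 0 0 -8.5 0 0;0 0 0 0 -8.5 0 0;0 0 0 0 0 0 0"
}}

```text
clock: 1.95
eef_pos: [562.6, 87.8, 227.5]
tcp_rot: [-1.571, 0.002, 0.025]
contact_force: [-0.5, 0.0, -0.3]
opening: 0.997
```

```bash
python3 go.py 560.6 91.9 180 1.6
python3 - <<'E'
from h import *
cv2.imwrite("pics/w1.png",r.grab_frame("wrist"))
s=r.sense()
for z in(155,113):
  print(z,proj("wrist",np.array([560.6,91.9,z]),s))
  for k in(-23,23):print(proj("wrist",np.array([560.6+k,91.9+.028*k,z]),s))
E
```

```text
t 1.95 tcp [562.65  87.84 227.46] rpy [-90.02   0.13   1.41] q [ 0.15  0.27  1.76 -0.    1.12 -1.44] F [-0.52  0.03 -0.29] T [ 0.01 -0.04 -0.02] op 0.9974321874628186
shift cm [-0.18  4.75  0.41]
turn deg [ 0.02 -0.19 -0.13]
155 [261.81 199.79]
[261.76 173.21]
[261.87 224.81]
113 [261.01 185.88]
[260.94 163.02]
[261.07 207.59]
```

View pics/w1.png

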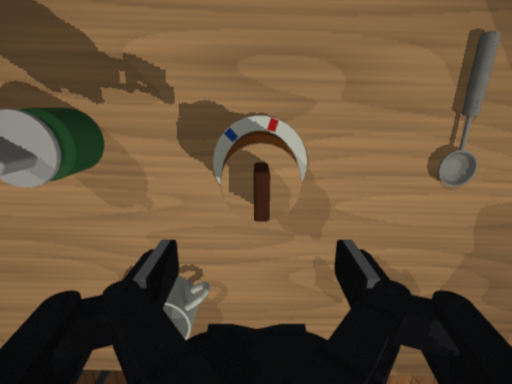

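>>> {"fn": "apply_moves", "kwargs": {
  "plan": "-0.2 3 0.4 0 0 0 0;0 3 0 0 0 0 0;0 3 0 0 0 0 0;0 0 0 0 0 0 0;0 0 0 0 0 0 0"
}}

```text
clock: 2.5
eef_pos: [559.9, 95.3, 136.9]
tcp_rot: [-1.57, -0.0, 0.002]
contact_force: [0.6, -0.2, 1.0]
opening: 1.002
```

```bash
python3 go.py 560.6 91.9 121 1.6
```

```text
t 2.5 tcp [559.94  95.35 136.86] rpy [-89.96  -0.01   0.09] q [ 0.17  0.37  1.84  0.    0.93 -1.41] F [ 0.57 -0.23  1.  ] T [-0.05  0.01  0.01] op 1.002337989165956
shift cm [ 0.07  1.59 -0.35]
turn deg [-0.04 -1.51  0.01]
```

>>> {"fn": "apply_moves", "kwargs": {
  "plan": "0.1 0.8 -0.3 0 -1.5 0 0;0 0.7 0 0 0 0 0;0 0 0 0 0 0 0;0 0 0 0 0 0 0"
}}

```text
clock: 2.9
eef_pos: [563.2, 92.9, 124.7]
tcp_rot: [-1.569, -0.006, 0.028]
contact_force: [-0.1, 0.0, -0.7]
opening: 0.997
```

```bash
python3 go.py 560.6 91.9 121 1.6
```

```text
t 2.9 tcp [563.18  92.94 124.69] rpy [-89.91  -0.32   1.58] q [ 0.16  0.39  1.85  0.    0.9  -1.44] F [-0.07  0.04 -0.69] T [ 0.06  0.02 -0.01] op 0.9974590083724458
shift cm [-0.26  0.37 -0.1 ]
turn deg [-0.09 -0.02  0.32]
```

>>> {"fn": "apply_moves", "kwargs": {
  "plan": "-0.2 0.3 -0.1 0 0 0 0;0 0 0 0 0 0 0.6;0 0 0 0 0 0 0.7;0 0 0 0 0 0 1;0 0 0 0 0 0 1;0 0 0 0 0 0 1;0 0 0 0 0 0 1;0 0 0 0 0 0 1",
  "squeeze": 40
}}

```text
clock: 3.7
eef_pos: [561.8, 91.8, 122.7]
tcp_rot: [-1.569, -0.007, 0.027]
contact_force: [-0.2, -0.2, -0.1]
opening: 0.156
```

```bash
python3 go.py 560.6 91.9 121 1.6;python3 go.py 560.6 91.9 121 1.6
python3 - <<'E'
from h import *
f=r.grab_frame("side");a=r.grab_frame("top")
cv2.imwrite("pics/s2.png",np.hstack([cv2.resize(f[150:310,190:350],(400,400)),cv2.resize(a[150:310,130:290],(400,400))]))
E
```

```text
t 3.7 tcp [561.81  91.82 122.73] rpy [-89.9   -0.43   1.53] q [ 0.16  0.39  1.85  0.    0.89 -1.44] F [-0.22 -0.19 -0.1 ] T [-0.06 -0.02 -0.03] op 0.1561606362965667
shift cm [-0.12  0.17  0.01]
turn deg [-0.1  -0.06  0.43]
t 3.7 tcp [561.81  91.82 122.73] rpy [-89.9   -0.43   1.53] q [ 0.16  0.39  1.85  0.    0.89 -1.44] F [-0.22 -0.19 -0.1 ] T [-0.06 -0.02 -0.03] op 0.1561606362965667
shift cm [-0.12  0.17  0.01]
turn deg [-0.1  -0.06  0.43]
```

View pics/s2.png

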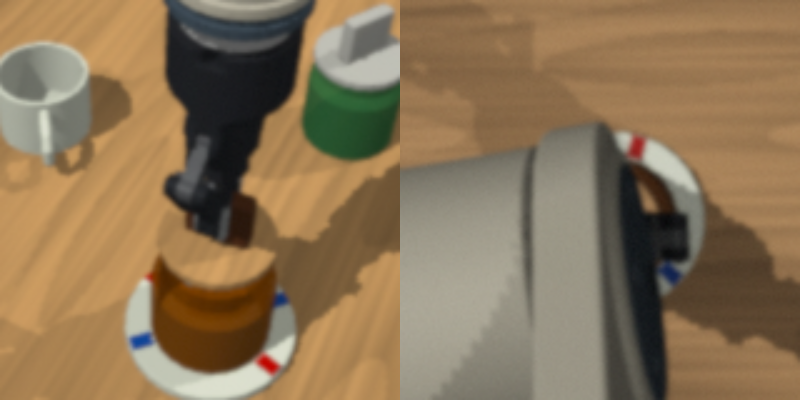

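>>> {"fn": "apply_moves", "kwargs": {
  "plan": "0 0 0 0 -5 0 1;0 0 0 0 -5 0 1;0 0 0 0 -5 0 1;0 0 0 0 -5 0 1;0 0 0 0 -5 0 1;0 0 0 0 -5 0 1;0 0 0 0 -5 0 1;0 0 0 0 0 0 1;0 0 0 0 0 0 1"
}}

```text
clock: 4.7
eef_pos: [561.5, 91.7, 122.2]
tcp_rot: [-1.573, -0.006, 0.659]
contact_force: [-0.2, -0.4, -1.9]
opening: 0.154
```

```bash
python3 go.py 560.6 91.9 121 45
```

```text
t 4.7 tcp [561.48  91.72 122.23] rpy [-90.15  -0.36  37.78] q [ 0.16  0.39  1.85  0.    0.89 -2.07] F [-0.16 -0.42 -1.85] T [ 0.02  0.03 -0.04] op 0.15351158501943396
shift cm [-0.06  0.12  0.07]
turn deg [ 0.17 -7.22  0.35]
```

Turn 7° more, re-centre slightly, then lower.

>>> {"fn": "apply_moves", "kwargs": {
  "plan": "0 0 0 0 -4 0 1;0 0 0 0 -3 0 1;0 0 0 0 0 0 1;0 0.3 0 0 0 0 1;0 0.3 0 0 0 0 1;0 0 0 0 0 0 1"
}}

```text
clock: 5.3
eef_pos: [561.1, 91.7, 115.3]
tcp_rot: [-1.574, -0.005, 0.772]
contact_force: [-0.9, 0.1, -0.7]
opening: 0.154
```

```bash
python3 go.py 560.6 91.9 112 45
```

```text
t 5.3 tcp [561.14  91.66 115.3 ] rpy [-90.17  -0.31  44.25] q [ 0.16  0.4   1.86  0.    0.88 -2.18] F [-0.86  0.15 -0.72] T [ 0.    0.06 -0.03] op 0.15405894033914022
shift cm [-0.02  0.33  0.06]
turn deg [ 0.17 -0.75  0.3 ]
```

>>> {"fn": "apply_moves", "kwargs": {
  "plan": "0 0.2 0 0 0 0 1;0 0.2 0 0 0 0 1;0 0 0 0 0 0 1;0 0.1 0 0 0 0 1;0 0 0 0 0 0 1"
}}

```text
clock: 5.8
eef_pos: [561.5, 91.7, 111.2]
tcp_rot: [-1.574, -0.006, 0.771]
contact_force: [-1.0, 1.2, 0.6]
opening: 0.157
```

```bash
python3 go.py 560.6 91.9 112 45
```

```text
t 5.8 tcp [561.47  91.73 111.16] rpy [-90.18  -0.32  44.15] q [ 0.16  0.41  1.86  0.    0.87 -2.18] F [-1.04  1.18  0.64] T [-0.11  0.16  0.  ] op 0.1572110800100625
shift cm [-0.05 -0.08  0.07]
turn deg [ 0.18 -0.85  0.32]
```

>>> {"fn": "apply_moves", "kwargs": {
  "plan": "0 0 0 0 0 0 0.5;0 0 0 0 0 0 0.5;0 0 0 0 0 0 0.5;0 0 0 0 0 0 0.5;0 0 0 0 0 0 1;0 0 0 0 0 0 1;0 0 0 0 0 0 1;0 0 0 0 0 0 1;0 0 0 0 0 0 1"
}}

```text
clock: 6.7
eef_pos: [561.8, 91.8, 111.1]
tcp_rot: [-1.574, -0.006, 0.77]
contact_force: [-0.4, -0.7, 1.2]
opening: 0.157
```

```bash
python3 go.py 560.6 91.9 111 45;  python3 - <<'E'
from h import *
f=r.grab_frame("side");cv2.imwrite("pics/s3.png",cv2.resize(f[190:310,210:330],(480,480)))
E
```

```text
t 6.7 tcp [561.77  91.76 111.09] rpy [-90.2   -0.35  44.14] q [ 0.16  0.41  1.86  0.    0.87 -2.18] F [-0.37 -0.73  1.23] T [-0.02  0.06 -0.03] op 0.15696605784644205
shift cm [-0.07  0.01  0.09]
turn deg [ 0.2  -0.86  0.35]
```

View pics/s3.png

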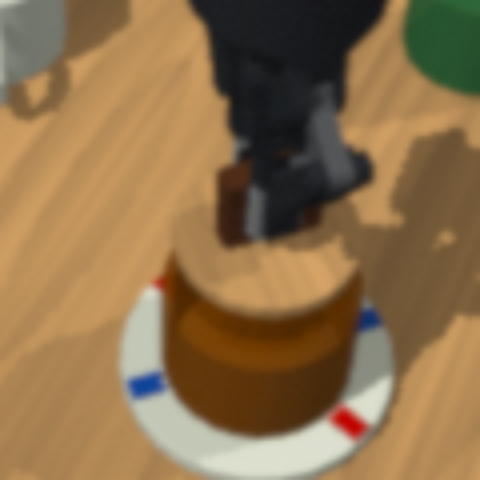

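>>> {"fn": "apply_moves", "kwargs": {
  "plan": "0 0.02 0 0 4 0 1;0 0.02 0 0 5 0 1;0 0.02 0 0 5 0 1;0 0.02 0 0 5 0 1;0 0.02 0 0 5 0 1;0 0.02 0 0 5 0 1;0 0.02 0 0 5 0 1;0 0 0 0 0 0 1"
}}

```text
clock: 7.55
eef_pos: [561.6, 92.1, 109.5]
tcp_rot: [-1.57, -0.007, 0.153]
contact_force: [0.6, -0.3, -0.4]
opening: 0.154
```

```bash
python3 go.py 560.6 91.9 109.5 -16.5
```

```text
t 7.55 tcp [561.65  92.1  109.5 ] rpy [-89.93  -0.4    8.79] q [ 0.16  0.41  1.86  0.    0.86 -1.57] F [ 0.64 -0.35 -0.42] T [-0.17 -0.03 -0.04] op 0.1539697931768655
shift cm [-0.11 -0.   -0.  ]
turn deg [-0.16 25.29  0.38]
```

>>> {"fn": "apply_moves", "kwargs": {
  "plan": "0 0.03 0 0 5 0 1;0 0.03 0 0 5 0 1;0 0.03 0 0 5 0 1;0 0.03 0 0 4 0 1;0 0.03 0 0 3 0 1;0 0 0 0 2 0 1;0 0 0 0 1 0 1;0 0 0 0 0 0 1"
}}

```text
clock: 8.35
eef_pos: [561.7, 91.3, 108.8]
tcp_rot: [-1.568, -0.007, -0.277]
contact_force: [-0.8, -0.2, 0.1]
opening: 0.157
```

```bash
python3 go.py 560.6 91.9 108 -16.5
```

```text
t 8.35 tcp [561.74  91.34 108.8 ] rpy [-89.87  -0.38 -15.84] q [ 0.16  0.41  1.86 -0.    0.86 -1.13] F [-0.83 -0.17  0.12] T [-0.07  0.07  0.22] op 0.1571877823307287
shift cm [-0.13  0.08  0.02]
turn deg [-0.14  0.66  0.38]
```

>>> {"fn": "apply_moves", "kwargs": {
  "plan": "0 0.05 0 0 2 0 1;0 0 0 0 2 0 1;0 0 0 0 0 0 1"
}}

```text
clock: 8.65
eef_pos: [561.7, 91.3, 108.8]
tcp_rot: [-1.569, -0.007, -0.338]
contact_force: [-0.3, -1.3, 0.6]
opening: 0.161
```

```bash
python3 go.py 560.6 91.9 108 -16.5
```

```text
t 8.65 tcp [561.72  91.31 108.83] rpy [-89.9   -0.4  -19.35] q [ 0.16  0.41  1.86 -0.    0.86 -1.07] F [-0.29 -1.31  0.6 ] T [-0.22  0.11  1.16] op 0.16140542701472596
shift cm [-0.13  0.08  0.02]
turn deg [-0.09 -2.85  0.41]
```

>>> {"fn": "apply_moves", "kwargs": {
  "plan": "0 0 0 0 0 0 0.5;0 0 0 0 0 0 0.3;0 0 0 0 0 0 0;0 0 0 0 0 0 0;0 0 0 0 0 0 0;0 0 0 0 0 0 0;0 -2 0 0 0 0 0;0 -3 0 0 0 0 0;0 -4 0 0 0 0 0;0 -4 0 0 0 0 0;-4 0 2 0 0 0 0;-4 0 3 0 0 0 0;-4 0 3 0 0 0 0;-4 0 3 0 0 0 0;-4 0 3 0 0 0 0;0 0 0 0 0 0 0"
}}

```text
clock: 10.25
eef_pos: [416.6, 294.2, 244.2]
tcp_rot: [-1.562, -0.008, -0.342]
contact_force: [0.9, 0.0, 0.2]
opening: 1.002
```

```bash
python3 go.py 560.6 91.9 108 -16.5
python3 - <<'E'
from h import *
f=r.grab_frame("side");a=r.grab_frame("top");cv2.imwrite("pics/s4.png",f);cv2.imwrite("pics/t4.png",a)
cv2.imwrite("pics/st4.png",np.hstack([cv2.resize(f[190:310,210:330],(400,400)),cv2.resize(a[180:290,160:270],(400,400))]))
d=cv2.absdiff(a,cv2.imread("pics/top0.png"));print(d[220:290,330:400].max(),d[75:145,250:320].max())
for z in(155,144,141):print(z,proj("side",np.array([560.5,92,z])),proj("top",np.array([560.5,92,z])))
E
```

```text
t 10.25 tcp [416.61 294.17 244.25] rpy [-89.51  -0.48 -19.58] q [ 0.61  0.15  1.87 -0.    1.11 -0.62] F [0.93 0.01 0.22] T [ 0.   -0.01 -0.05] op 1.0017086375073272
shift cm [ 20.23  13.67 -14.35]
turn deg [-0.47 -3.08  0.49]
7 7
155 [277.05 225.92] [203.65 243.33]
144 [276.67 230.43] [204.78 242.78]
141 [276.56 231.64] [205.08 242.64]
```

View pics/st4.png

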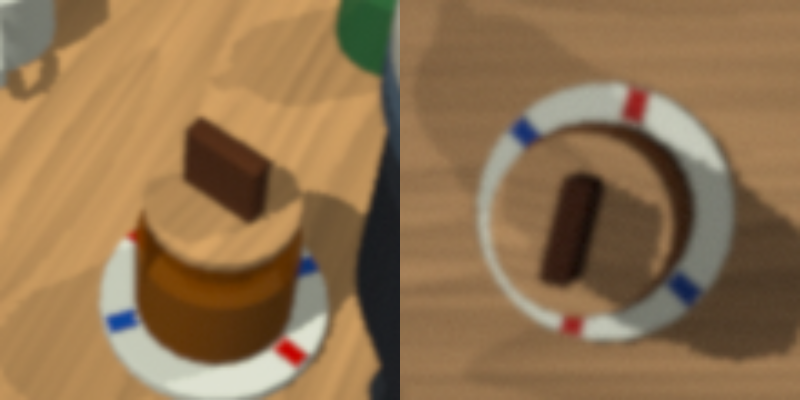

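```bash
python3 -c "
from rig import r
print(r.sign_off())"
```

```text
the job is handed in; nothing more can be done
None
```

I turned the lid back to the blue marks, where it dropped about 11 mm into the thread. I then screwed it clockwise about 62° to the stop, let go, backed the arm away and handed the job in at about 10.4 s of the 37 s allowed. `sign_off()` gives no verdict.

**Last checks:**
- **At the stop:** the wrist torque rose to about 1.2 N m as the fin reached the red marks.
- **Final pictures:** the lid looks level and centred on the pot, with the fin in line with the red marks. That is read from the picture, about 60° from blue where more than 51° is needed.
- **Height:** in the side view the fin top sits about 6.4 px lower than at the start, where a full 14 mm drop should give 5.7 px. Its position is about 2 px off the prediction both before and after, which fits the calibration error. The tool's own height changed by about 14 mm too.
- **Bystanders:** the jam jar and teacup are unchanged in the top view, with differences at noise level only.

No check failed. Tool readings wandered 1–3 mm during the approach, and I corrected for that before gripping.

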